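Seat a round ink block in the trimming V-block and shut the keeper

ROBOT

A 6-joint arm with a two-finger parallel gripper is mounted at the origin on the work surface. World frame = base frame: x ahead of the robot, y to its left, z up, the work surface at z = 0. Lengths are in m, angles in rad, forces in N, time in s.
With the tool pointing down it reaches from about 0.35 to 1 m from the base axis. Payload 7.1 kg.
Tool frame: the origin (TCP) lies between the finger pads; the fingertips stand 22 mm ahead of it and the grasp point (between the pads) lies 3 mm ahead of it; x points along the fingers, y is the direction in which the jaws open and shut, and the axes are right-handed (so a half turn about x gives the same grasp; the last joint's range is limited). The gripper opens to 85 mm and grips with 20 to 120 N. Pads are 22 mm wide; open, the fingers measure 114 mm over their backs; the gripper's body (76 mm by 85 mm) begins 54 mm behind the grasp point. The pads swing forward as they close: fully open they stand 13 mm farther back than shut.
Start: joints at [-0.019, 0.423, 1.63, -0, 1.089, -0.019], TCP at [0.625, 0, 0.253] pointing down, gripper open.
Joint ranges: [-3, 3], [-0.9, 2.11], [0.09, 2.58], [-1.31, 4.45], [0.11, 2.69], [-2.54, 2.54]. Speed limits (rad/s): [2.39, 2.39, 3.01, 3.14, 3.14, 3.14].

INTERFACE

Orientations are given as a rotation vector (axis times angle).
In Python, from rig import manip gives the robot as it stands. The module is installed in compiled form; this text tells all that it offers. Calls block until the motion is done:
- manip.move_to(position, orientation): joint-space move of the TCP to a pose.
- manip.servo_line(position, orientation=None, rate=0.15): straight line of the TCP; orientation=None keeps the orientation; rate is the mean speed in m/s.
- manip.set_joints(angles): joint-space move.
- manip.command_gripper(opening, f_grip=None): finger opening in m; f_grip is the grip in N (None keeps the last); returns when the fingers have stopped.
- manip.hold(seconds).
- manip.solve_ik(position, orientation): joint angles nearest the present ones, or None.
- manip.camera(name): name is "scene" or "side" or "wrist"; returns a dict with "image" (400x640x3 uint8, red, green, blue), "fx", "fy", "cx", "cy" (pixels), "cam_to_world" (4x4, takes a point from camera to world coordinates); the wrist camera has in their place "mount" (4x4, takes a point from camera to tool coordinates, whose origin is the TCP and whose axes are the tool frame's). Camera axes: x right, y down, z forward; pixel columns grow to the right and rows downward; lengths in m; the calibration is good to about 2 mm. A picture is of the moment at which its call begins: read the wrist's pose just before it. There is no depth.
A pose or a line that the arm cannot do raises manip.IKError and nothing moves.
- manip.sign_off(): hands the job in, once; it reports no verdict.
Readings, each from a call of its own:
- manip.get_time(): time.
- manip.get_joint_positions(): joint angles.
- manip.get_joint_vel(): joint speeds.
- manip.get_tau(): joint torques, N m.
- manip.get_position(): TCP position.
- manip.get_ee_rot(): TCP orientation.
- manip.get_contact_force(): force on the tool from outside, world axes, zero at the start.
- manip.get_torque(): the same for the moment, N m.
- manip.get_width(): finger opening in m.
Only numpy, scipy, OpenCV 4.12 (cv2) and the standard library are available. Lean on these libraries where they do the work, as an engineer would, in place of code of your own. Each camera call takes 0.05 s, during which the arm holds its last target. There are 200 camera calls.

TASK

Slide the round ink block along the bench into the wooden V-block, upright and without lifting it, until it is fully home against both faces of the V. Only then swing the hinged keeper bar shut behind it until the bar rests against the round, and let go. Leave the two square ink sticks and the white dish where they are.

Things in the scene. Friction and masses are not known exactly. Their poses are not given: they have to be found in the camera images.
- round: Solid round block of dark red ink, an upright cylinder 90 mm in diameter and 60 mm high, about 0.55 kg, standing loose on the bench in front of the V-block's mouth. Origin: centre of its underside; z up along its axis. Too wide for many grippers; it is meant to be pushed on its side.
- vblock: Light wooden V-block fixed to the bench: two upright cheeks 50 mm high, inner faces 85 mm long and meeting at 90 degrees, mouth 120 mm wide. Origin: on the bench, exactly where the axis of the round stands when it touches both faces. +x points from the mouth to the apex, along the V's line of symmetry, so the round enters moving along +x; y sideways, z up. The bench inside the V is bare.
- keeper (a joint): Angle (rad) of the keeper bar. 0: closed, pointing along the V-block's -y across the mouth, its face just touching a seated round; it grows as the bar swings away from the V: at 1.57 it points along the V-block's -x. Starts open, 1.65 to 1.95, clear of the round's straight way in; stops at -0.15 and 2.2. Stiff hinge, no spring: stays where it is left; 1 to 2 N at its free end moves it.
- keeper_hinge (a point): On the keeper's upright hinge pin, 42 mm above the bench, at x -55, y +85 mm of the V-block, on its side rail (45 mm high). The keeper is a dark wooden bar reaching 130 mm from this pin, 20 mm thick (10 mm either side of the pin's axis), from 6 to 42 mm above the bench.
- keeper_knob (a point): Top centre of the upright steel peg on the keeper bar, 110 mm from the hinge axis on the bar's middle line; the peg is 16 mm in diameter and stands 28 mm above the bar (top 70 mm above the bench). The bar can be swung by this peg or by pushing the bar's outer side.
- vblock_apex (a point): On the bench where the two inner faces of the V meet, 63.6 mm along +x from the V-block's origin. The back of the block, 58 mm high, lies 37 mm farther.
- stick_a: Loose dark red square ink stick, 110 x 28 x 28 mm, a bystander. Origin: centre of its underside, x along its length.
- stick_b: Another loose dark red square ink stick, 110 x 28 x 28 mm, a bystander. Origin: centre of its underside, x along its length.
- dish: White round dish, 90 mm across and 35 mm high, a bystander. Origin: centre of its underside.
Things that resemble listed ones, but are neither listed nor needed, are in the scene too. Leave any green or purple look-alike of the round alone.

How it is judged:
By the outcome, as a careful person would: the job done as asked, in the order asked, and still so for the second after the job is handed in, with the robot touching nothing.
It also fails if it takes over 48 s, if anything falls off the work surface, if the arm or the gripper's body presses on something with over 40 N, if the wrist force passes 120 N, or if a joint passes its speed limit or range.

## Working session

There is one attempt and no reset: what is moved stays moved. The work goes in short steps, each a Python script; the robot and the scene stay as the last script left them, time stands still between calls to the robot, and variables do not carry over. Pictures are saved under pics/ and viewed, about 8 in all and at most 12, crops included, and the job is handed in when it is done.

```bash
mkdir -p pics
cat > h.py <<'E'
import numpy as np, cv2
from rig import manip
def snap(n,f):
    c=manip.camera(n); cv2.imwrite(f,c["image"][:,:,::-1]); return c
def ray(c,u,v,z,T=None):
    T=c["cam_to_world"] if T is None else T
    d=T[:3,:3]@np.array([(u-c["cx"])/c["fx"],(v-c["cy"])/c["fy"],1]); o=T[:3,3]
    return o+d*(z-o[2])/d[2]
def proj(c,p,T=None):
    T=c["cam_to_world"] if T is None else T
    q=T[:3,:3].T@(np.array(p)-T[:3,3]); return np.array([q[0]/q[2]*c["fx"]+c["cx"],q[1]/q[2]*c["fy"]+c["cy"]])
E
python3 - <<'E'
from h import *
import pickle
d={n:snap(n,f'pics/{n}0.png') for n in("scene","side")}
pickle.dump(d,open('c.pkl','wb'))
for n in d:
  print(n,d[n]["fx"],d[n]["fy"],d[n]["cx"],d[n]["cy"],d[n]["cam_to_world"].round(3).tolist())
print(manip.get_time(),manip.get_ee_rot())
E
```

```text
scene 488.26971602337454 488.26971602337454 319.6765138240057 197.72995626768417 [[0.905, 0.354, -0.237, 0.836], [0.426, -0.757, 0.495, -0.632], [-0.004, -0.549, -0.836, 1.153], [0.0, 0.0, 0.0, 1.0]]
side 430.559766569708 430.559766569708 320.4887350325383 202.0355258358727 [[-0.994, -0.084, 0.074, 0.45], [-0.112, 0.76, -0.641, 0.68], [-0.003, -0.645, -0.764, 0.907], [0.0, 0.0, 0.0, 1.0]]
0.1 [ 1.20854875  1.21026292 -1.21022167]
```

View pics/scene0.png

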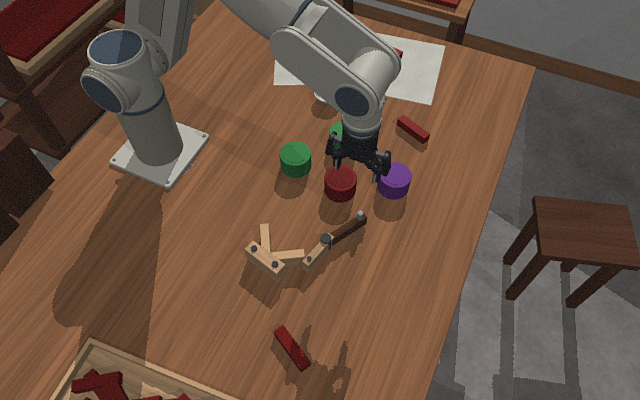

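View pics/side0.png

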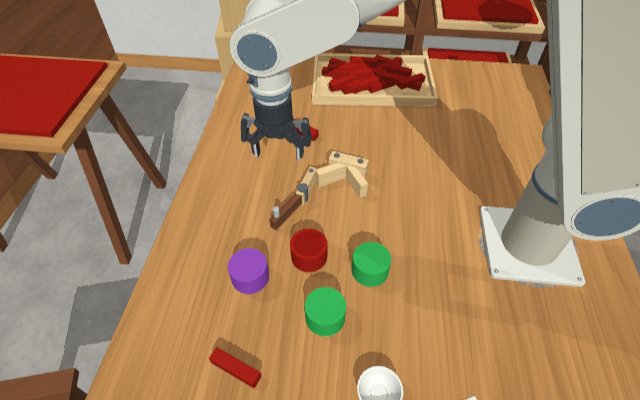

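The scene shows the red round at (340,184), look-alikes in green at (295,160) and (336,130) and in purple at (394,180), and the V-block near (275,250). The knob is at (361,215). In the side view the round is at (309,249), purple at (249,270), greens at (371,263) and (325,311), and the V-block near (340,175). I choose the dark red one and will check it in close crops.

Run:
```python
import cv2
a=cv2.imread('pics/scene0.png')[150:290,235:425]; cv2.imwrite('pics/sc.png',cv2.resize(a,None,fx=4,fy=4,interpolation=cv2.INTER_CUBIC))
a=cv2.imread('pics/side0.png')[140:290,230:420]; cv2.imwrite('pics/sd.png',cv2.resize(a,None,fx=4,fy=4,interpolation=cv2.INTER_CUBIC))
```

```text
(no output)
```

View pics/sc.png

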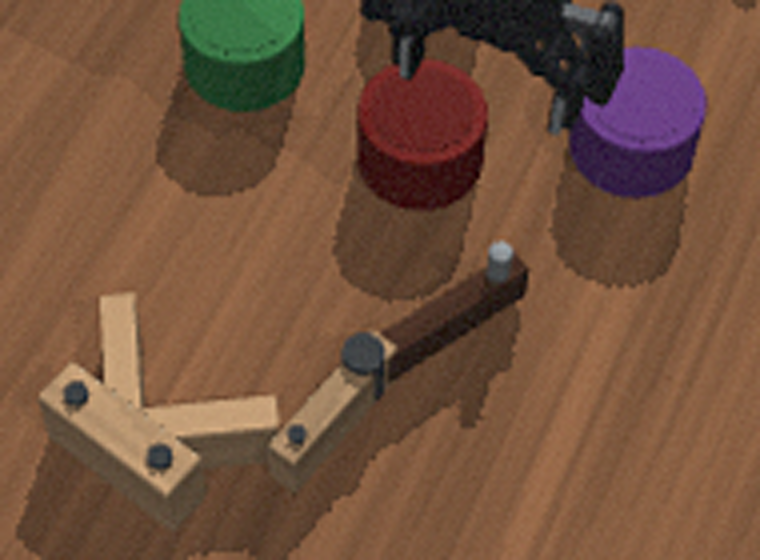

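View pics/sd.png

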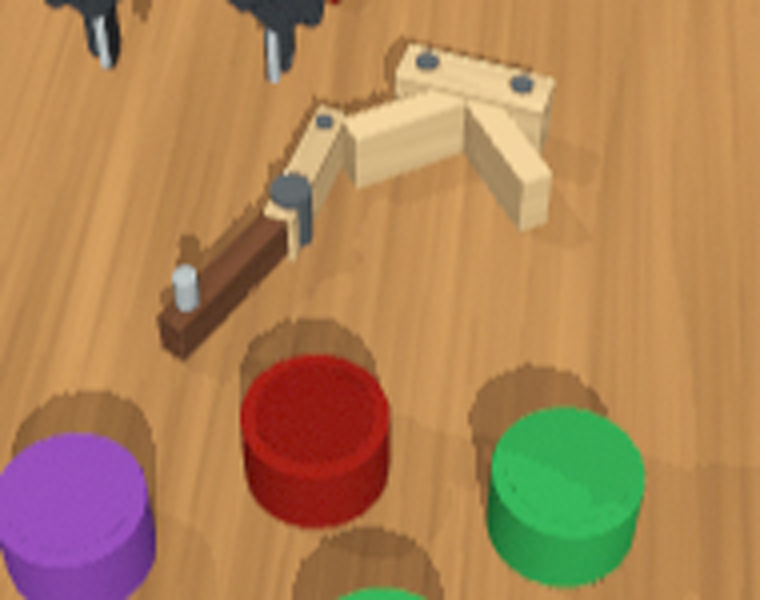

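The close crops confirm it: the dark red top is at scene crop (422,115) and side crop (316,415), with clearly green and purple neighbours. V-block corners, knob and hinge are readable, so I'll fit poses now.

Run:
```python
from h import *
import pickle
from scipy.optimize import least_squares
d=pickle.load(open('c.pkl','rb'))
S=lambda u,v:(235+u/4,150+v/4); D=lambda u,v:(230+u/4,140+v/4)
obs=[("scene",S(143,408),(.0636,0,.05)),("scene",S(136,293),(.0035,-.0601,.05)),("scene",S(275,397),(.0035,.0601,.05)),
("side",D(465,97),(.0636,0,.05)),("side",D(355,142),(.0035,.0601,.05)),("side",D(522,182),(.0035,-.0601,.05))]
w=lambda p,q:np.array([p[0]+np.cos(p[2])*q[0]-np.sin(p[2])*q[1],p[1]+np.sin(p[2])*q[0]+np.cos(p[2])*q[1],q[2]])
for n,uv,q in obs: print(n,q,ray(d[n],*uv,q[2]).round(4))
f=lambda p:np.concatenate([proj(d[n],w(p,q))-uv for n,uv,q in obs])
g=ray(d["scene"],*S(250,370),.03)
r=min((least_squares(f,[g[0],g[1],a]) for a in np.arange(-3,3.1,1)),key=lambda r:r.cost)
print("V",r.x.round(4),r.fun.round(1)); p=r.x
for nm,a,b,z in [("knob",S(500,247),D(185,272),.07),("round",S(422,115),D(316,412),.06),("hinge?",S(363,350),D(291,188),.055),("green1",S(241,22),D(567,465),.06),("green2",(338,127),(325,301),.06),("purple",S(640,100),D(74,490),.06)]:
  A=ray(d["scene"],*a,z);B=ray(d["side"],*b,z); m=(A+B)/2
  c,s=np.cos(p[2]),np.sin(p[2]); l=(c*(m[0]-p[0])+s*(m[1]-p[1]), -s*(m[0]-p[0])+c*(m[1]-p[1]))
  print(nm,A.round(4),B.round(4),"inV",np.round(l,4))
print("hinge pred",w(p,(-.055,.085,0)))
```

```text
scene (0.0636, 0, 0.05) [ 0.482  -0.1793  0.05  ]
scene (0.0035, -0.0601, 0.05) [ 0.438  -0.1074  0.05  ]
scene (0.0035, 0.0601, 0.05) [ 0.5538 -0.137   0.05  ]
side (0.0636, 0, 0.05) [ 0.4772 -0.1843  0.05  ]
side (0.0035, 0.0601, 0.05) [ 0.5491 -0.1325  0.05  ]
side (0.0035, -0.0601, 0.05) [ 0.4332 -0.1078  0.05  ]
V [ 0.4945 -0.1183 -1.8067] [-1.  -0.1 -1.  -0.3 -0.4 -0.7 -1.   1.  -1.  -0.9 -0.8  0. ]
knob [0.6433 0.014  0.07  ] [0.6401 0.0102 0.07  ] inV [-0.1612  0.1126]
round [0.552  0.0957 0.06  ] [0.5456 0.1    0.06  ] inV [-0.2228  0.0023]
hinge? [ 0.5912 -0.0854  0.055 ] [ 0.5861 -0.081   0.055 ] inV [-0.0561  0.0833]
green1 [0.4029 0.1154 0.06  ] [0.3958 0.121  0.06  ] inV [-0.2077 -0.1478]
green2 [0.4693 0.2644 0.06  ] [0.4918 0.2464 0.06  ] inV [-0.36   -0.1009]
purple [0.6831 0.171  0.06  ] [0.677  0.1692 0.06  ] inV [-0.3237  0.113 ]
hinge pred [ 0.5899838  -0.08464431  0.        ]
```

```bash
cat >> h.py <<'E'
from scipy.spatial.transform import Rotation as R
V=np.array([.4945,-.1183,-1.8067])
def W(x,y,z):
    c,s=np.cos(V[2]),np.sin(V[2]); return np.array([V[0]+c*x-s*y,V[1]+s*x+c*y,z])
def rot(ang): # tool x down, tool y at world angle ang
    x=np.array([0,0,-1.]);y=np.array([np.cos(ang),np.sin(ang),0]); return R.from_matrix(np.c_[x,y,np.cross(x,y)]).as_rotvec()
A0=V[2]+np.pi/2
def fV(): # tool force in V axes
    f=np.array(manip.get_contact_force()); c,s=np.cos(V[2]),np.sin(V[2]); return np.array([c*f[0]+s*f[1],-s*f[0]+c*f[1],f[2]])
E
python3 - <<'E'
from h import *
z=.047
print(manip.solve_ik(W(-.295,.002,z),rot(A0)),manip.solve_ik(W(-.055,0,z),rot(A0)))
manip.command_gripper(.040,40)
manip.move_to(W(-.295,.002,.16),rot(A0))
manip.servo_line(W(-.295,.002,z),rate=.12)
print(manip.get_width(),fV().round(1))
for x in (-.26,-.2,-.14,-.1,-.08):
    manip.servo_line(W(x,.002*min(1,(-.1-x)/.1) if x<-.1 else 0,z),rate=.06); print(x,fV().round(1))
snap("wrist","pics/w1.png"); snap("side","pics/s1.png"); a=cv2.imread("pics/s1.png")[100:300,220:440]; b=cv2.imread("pics/w1.png")
cv2.imwrite("pics/m1.png",np.vstack([cv2.resize(a,(440,400)),cv2.resize(b,(440,200))[:200]]) if 0 else np.hstack([cv2.resize(a,(400,364)),cv2.resize(b[:, :],(400,364))]))
print(manip.get_time(),manip.get_position())
E
```

```text
[ 2.68754345e-01  6.68971918e-01  1.80232005e+00 -8.88178420e-16
  6.70300690e-01  5.04658018e-01] [-1.50346679e-01  5.99568807e-01  1.97830197e+00 -8.88178420e-16
  5.63721878e-01  8.55569940e-02]
0.040385824599328365 [-0.3  0.5  0.2]
-0.26 [ 0.6 -0.2 -0.1]
-0.2 [-1.6 -0.2  0.8]
-0.14 [-0.2  0.7  0.2]
-0.1 [ 0.2 -0.1  0.7]
-0.08 [ 0.2 -0.3  0.2]
6.95 [ 0.51308698 -0.04070965  0.04696228]
```

View pics/m1.png

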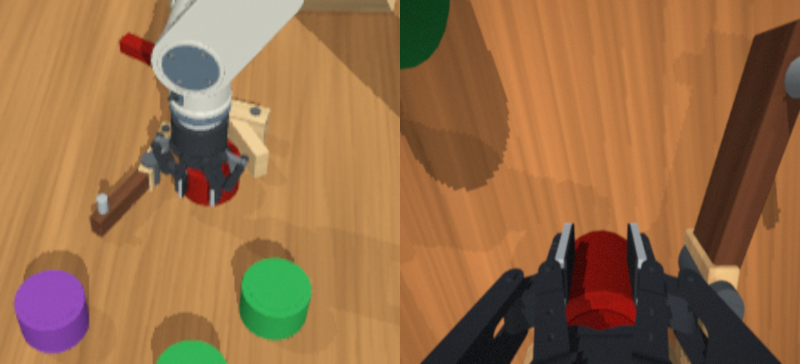

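The wrist and side views show the round held between the fingers, but it looks offset to the right of the gripper in the side view (about crop (212,180)). I'll overlay the predicted outline before pressing on.

Run:
```python
from h import *
import pickle
d=pickle.load(open('c.pkl','rb'))
im=cv2.imread('pics/s1.png'); c=d["side"]
def circ(im,c,x,y,z,r,col,T=None):
    p=np.array([proj(c,W(x+r*np.cos(t),y+r*np.sin(t),z),T) for t in np.linspace(0,6.28,60)])
    cv2.polylines(im,[np.int32(p*16)],True,col,1,cv2.LINE_AA,4)
P=manip.get_position(); Rm=R.from_rotvec(manip.get_ee_rot()).as_matrix()
cw=manip.camera("wrist"); T=np.eye(4);T[:3,:3]=Rm;T[:3,3]=P;T=T@cw["mount"]; print(cw["mount"].round(3).tolist(),cw["fx"])
w=cw["image"][:,:,::-1].copy()
def ov(im,c,T):
    circ(im,c,-.029,0,.06,.045,(255,255,0),T);circ(im,c,-.029,0,0,.045,(255,0,255),T)
    for tip in [(-.08,-.02),(-.08,.02),(-.069,-.02),(-.069,.02)]:
        circ(im,c,*tip,.025,.002,(0,255,0),T)
    for q in [(.0636,0,.05),(.0035,.0601,.05),(.0035,-.0601,.05)]: circ(im,c,*q,.002,(0,255,0),T)
ov(im,c,None);ov(w,cw,T)
a=cv2.resize(im[140:250,260:380],None,fx=3.6,fy=3.6,interpolation=cv2.INTER_CUBIC)
b=cv2.resize(w[200:400],(432,200)) ; w2=cv2.resize(w,(634,396))[:, 150:500]
cv2.imwrite('pics/m2.png',np.hstack([a,w2]))
```

```text
[[-0.0, -0.293, 0.956, -0.121], [1.0, -0.001, 0.0, 0.001], [0.001, 0.956, 0.293, -0.075], [0.0, 0.0, 0.0, 1.0]] 325.8387545500385
```

View pics/m2.png

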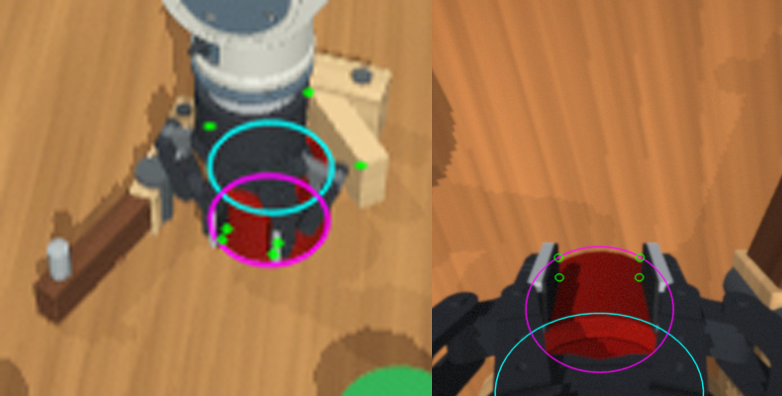

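The overlay matches within about 2 mm: the round sits as predicted at V x ≈ -29 mm, centred, and the V's corner marks fall on its corners. I'll push it nearly home, then seat it with closed fingers as a single flat contact, so it can settle on both faces.

Run:
```python
from h import *
z=.047
for x in (-.065,-.058):
    manip.servo_line(W(x,0,z),rate=.05); print(x,fV().round(1))
manip.servo_line(W(-.085,0,z),rate=.08); manip.command_gripper(0,40)
for x in np.r_[-.07,-.062,-np.arange(.060,.038,-.001)]:
    manip.servo_line(W(x,0,z),rate=.04); f=fV(); print(round(x,4),f.round(1))
    if f[0]<-14: break
print(manip.get_time(),manip.get_position())
```

```text
-0.065 [-0.5 -0.8 -0.4]
-0.058 [-0.2 -0.7  0.3]
-0.07 [ 0.8 -0.8  0.4]
-0.062 [-0.  -0.4  0.2]
-0.06 [-0.2 -0.2 -1.1]
-0.059 [-1.5  0.9 -0.4]
-0.058 [-1.9  0.2 -0.1]
-0.057 [-1.  -0.1 -0.2]
-0.056 [-1.9  0.1  0.9]
-0.055 [-2.4  0.  -0.7]
-0.054 [-4.6 -1.2  1.3]
-0.053 [-10.7  -1.6   2.6]
-0.052 [-19.   -2.9   2.3]
11.825 [ 0.50640328 -0.06582     0.04704113]
```

The force rose sharply to 19 N with little sideways part (2.9 N), so the round bears on both faces. I'll back off, go outside the keeper, and look before swinging it.

```bash
cat >> h.py <<'E'
def K(th,gap,z=.047,rho=.1): # finger centre outside bar
    x=-.055-rho*np.sin(th)-gap*np.cos(th); y=.085-rho*np.cos(th)+gap*np.sin(th); return W(x,y,z),rot(A0-th)
E
python3 - <<'E'
from h import *
manip.servo_line(W(-.09,0,.047),rate=.1); manip.servo_line(W(-.09,0,.14),rate=.2)
p,o=K(1.82,.05,.14); manip.move_to(p,o)
for th in np.arange(1.82,-.05,-.2): assert manip.solve_ik(*K(th,.021)) is not None
im={}
for n in("side","scene"):
    c=manip.camera(n); m=c["image"][:,:,::-1].copy()
    raw=m.copy()
    for zz,col in((.06,(255,255,0)),):
        p=np.array([proj(c,W(.045*np.cos(t),.045*np.sin(t),zz)) for t in np.linspace(0,6.28,60)])
        cv2.polylines(m,[np.int32(p*16)],True,col,1,cv2.LINE_AA,4)
    u,v=np.int32(proj(c,W(-.02,.02,.03))); s=lambda q:cv2.resize(q[v-48:v+48,u-48:u+48],(384,384),interpolation=cv2.INTER_CUBIC)
    im[n]=np.hstack([s(raw),s(m)]); 
cv2.imwrite("pics/m3.png",cv2.resize(np.vstack([im["side"],im["scene"]]),(600,600)))
print(manip.get_time(),manip.get_joint_positions())
E
```

```text
14.7 [-4.62126496e-02  6.34229150e-01  1.56366884e+00 -3.13130461e-05
  9.44350142e-01  2.00919692e+00]
```

View pics/m3.png

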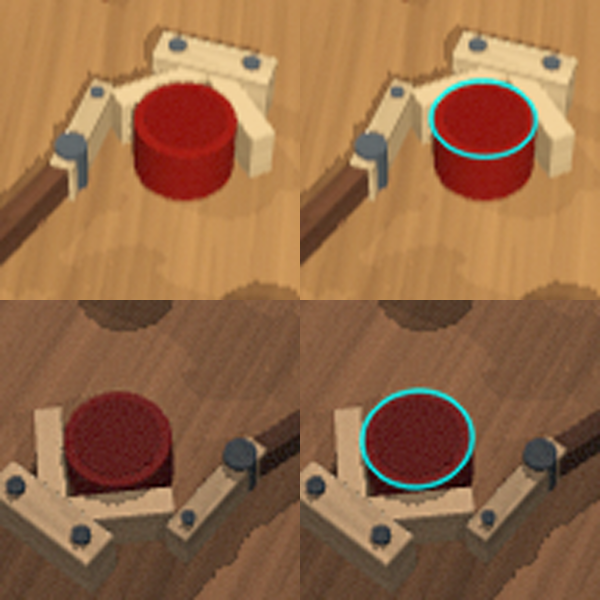

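The round is upright, tangent to both cheeks, and matches the predicted outline in both views. Now I'll swing the keeper.

Run:
```python
from h import *
manip.servo_line(K(1.82,.05)[0],rate=.12)
manip.servo_line(K(1.82,.021)[0],rate=.08); print(fV().round(1))
ths=np.r_[np.arange(1.7,.15,-.12),np.arange(.15,-.13,-.012)]
for th in ths:
    manip.servo_line(*K(th,.021),rate=.08); f=fV(); fn=-(f[0]*np.cos(th)-f[1]*np.sin(th))
    print(round(th,3),round(fn,1),f.round(1))
    if th<.16 and fn>8 or np.linalg.norm(f)>20: break
p,o=manip.get_position(),manip.get_ee_rot()
manip.servo_line(K(th,.045)[0],rate=.1); manip.servo_line(K(th,.045,.2)[0],rate=.2)
manip.move_to(W(-.2,.12,.28),o)
im={}
for n in("side","scene"):
    c=manip.camera(n); m=c["image"][:,:,::-1].copy()
    cv2.imwrite(f"pics/{n}9.png",m)
    u,v=np.int32(proj(c,W(-.02,.02,.03))); im[n]=cv2.resize(m[v-50:v+50,u-50:u+50],(400,400),interpolation=cv2.INTER_CUBIC)
cv2.imwrite("pics/m4.png",np.hstack([im["side"],im["scene"]]))
print(manip.get_time())
```

```text
[0.2 0.2 0.1]
1.7 0.2 [-0.3  0.2 -0.5]
1.58 -0.4 [-0.6 -0.3  0.5]
1.46 -0.2 [ 0.2 -0.2  0.2]
1.34 -0.1 [0.5 0.  0.2]
1.22 -0.4 [ 0.6 -0.2 -0.5]
1.1 0.0 [0.3 0.2 0.1]
0.98 0.9 [-0.4  0.8 -0. ]
0.86 0.5 [-0.3  0.3  0.5]
0.74 -0.0 [-0.  -0.1 -0.2]
0.62 0.0 [-0.5 -0.7 -0. ]
0.5 -0.5 [0.7 0.3 0. ]
0.38 -0.5 [ 0.4 -0.2 -0.4]
0.26 0.4 [-0.1  1.1  0. ]
0.15 1.0 [-1.   0.5 -0.7]
0.138 1.5 [-1.3  1.2  0.6]
0.126 0.2 [-0.2  0.2  0.8]
0.114 0.1 [-0.1  0.1 -0.6]
0.102 -0.9 [0.9 0.5 0.5]
0.09 0.6 [-0.6  0.7 -0.4]
0.078 -0.1 [ 0.  -0.6 -0.7]
0.066 0.4 [-0.4 -0.6 -0.3]
0.054 0.8 [-0.8 -0.6  0.5]
0.042 1.3 [-1.3 -0.5  0.3]
0.03 0.8 [-0.8  0.3 -0.1]
0.018 1.6 [-1.6 -0.3  0.1]
0.006 1.2 [-1.2  0.1 -0.1]
-0.006 0.7 [-0.7  0.4 -0.4]
-0.018 2.9 [-2.9 -0.5  0.6]
-0.03 10.4 [-10.4  -0.4  -0.7]
26.2583
```

View pics/m4.png

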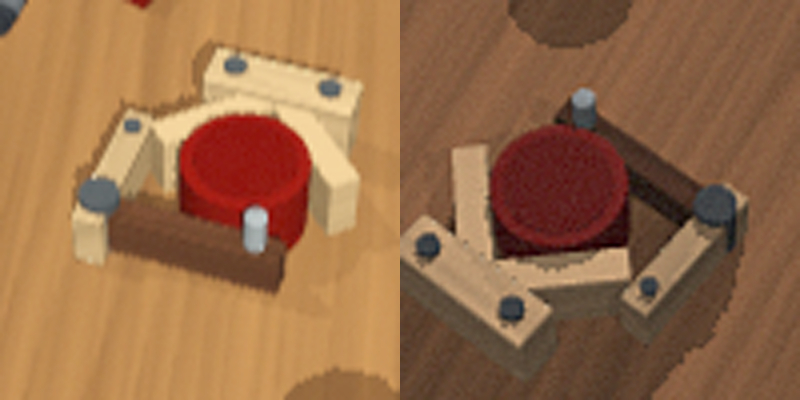

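The bar lies closed against the round, which stands upright between both cheeks. The robot is clear of everything, so I'm handing in.

Run:
```python
from h import *
print(fV().round(1),manip.get_time()); manip.sign_off()
```

```text
[ 0.3 -0.1 -1.2] 26.2583
the job is handed in; nothing more can be done
```

The round is home in the V-block, the keeper bar is shut against it, and I handed the job in at 26.3 s of the 48 s allowed.

- **Seating the round:** I slid the dark red round along the bench between half-open fingers. I then pushed it home with the fingers closed until the force rose sharply to about 19 N, with only about 3 N sideways. The side and scene views then showed it upright and tangent to both cheeks.
- **Closing the keeper:** I swung the bar shut by its outer side until the force rose from 1–2 N to about 10 N as it met the round. I then backed off and raised the arm clear.
- **Last checks:** The final images show the bar across the mouth against the round. The tool force read about 1 N, which is noise level.
- **Disagreement:** The bar stopped at a nominal angle of about -0.03 rad rather than 0. I put that down to the 2–3 mm error in my pose and finger-size estimates.
- **Bystanders:** I planned the path clear of the sticks, the dish and the green and purple look-alikes, and no unexpected contact showed in the force readings. I did not re-measure their positions at the end.

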